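# Hold the sprung incubator lid just under its balance point

## Task

The spring hinge of the small vial incubator has just been refitted and a colleague wants to trim it while the lid hangs almost weightless: take the lid by its pull bar and raise it clearly past its balance point, then ease it back a little and finish still holding it by the bar, at rest just below the balance point (5 degrees or so under it). Move the lid slowly, never letting it slam or fly open to its stop; the bar is thin-walled tube, so take it with a light grip (each finger pressing with clearly less than 50 N), and leave the things standing around undisturbed.

Things in the scene. Friction and masses are not known exactly. Their poses are not given: they have to be found in the camera images.
- case: The vial incubator: grey open-topped box 180 x 240 x 98 mm (x, y, z; 110 with lid) on small feet, bolted to the table, with an aluminium block and four vials inside, covered by a white lid. Origin: centre of its underside, on the table; its front (louvres, pull bar) faces its own -x, z up. Its yaw and place vary.
- lid (a joint): Lid angle, rad: 0 closed and level (as it starts), growing as the front edge rises; stop at 1.45. Lid and bar weigh 0.95 kg, mostly borne by hinge springs. Balance point 0.85 (49 degrees): below it the lid sinks shut by itself, above it the springs throw it open. Lifting at the bar takes 1.2 N when closed, nothing at 0.85; at 1.1 the lid pulls up with 1 N. The hinge has almost no friction.
- pull_bar: Bare aluminium U-shaped bar, round, 12 mm thick, on the lid's front edge. Origin: centre of its straight 120 mm grip length, which runs along its y. Two arms at y = +-70 mm join it to the lid edge 53 mm behind it (+x); free space below and in front. It goes round the hinge line at 240 mm radius: 105 mm above the table when closed, 285 mm at the balance point. Axes turn with the lid.
- lid_hinge (a point): Middle of the lid's hinge line, 105 mm above the table, 96 mm behind the case's centre; it does not move with the lid. Its axes turn with the lid: y is the hinge line, and the pull bar lies 240 mm along its -x.
- timer: Bystander: small white bench timer 66 x 66 x 19 mm lying to the left of the case, origin at the centre of its underside.
- screwdriver: Bystander: screwdriver 190 mm long, 25 mm thick, lying to the right of the case roughly along the case's x axis, origin at its middle, on the table.
- vial_15: Bystander: capped glass vial, 23 mm diameter, 76 mm tall, standing to the left of the case behind the timer, origin at the centre of its underside.

How it is judged (in metres and radians):
On the way:
1. the lid has been raised past its balance point by its pull bar (value of joint lid above 0.9 rad and contact force between the fingers and pull_bar above 0.5 N), for 0.2 s.
At the end, for the whole second after the job is handed in: The lid hangs still (under 0.05 rad/s) between 0.64 and 0.845 rad, just below its balance point of 0.85, held by the fingers on the pull bar (over 0.5 N) with no bystander propping the bar; timer, screwdriver and vial are within 30 mm of where they were (value of joint lid between 0.64 and 0.845 rad and velocity of joint lid between -0.05 and 0.05 rad/s and contact force between the fingers and pull_bar above 0.5 N and contact force between pull_bar and timer below 0.1 N and contact force between pull_bar and screwdriver below 0.1 N and contact force between pull_bar and vial_15 below 0.1 N and distance of each of timer, screwdriver, vial_15 from where it was at the start of the episode below 0.03 m); the arm keeps its last pose, push and grip.
It fails at once if the pull bar is squeezed or pushed too hard (fingers on bar over 100 N, both pads together) (contact force between the fingers and pull_bar above 100 N).
It fails at once if the lid is flung open or slammed (faster than 2 rad/s) (velocity of joint lid above 2 rad/s or velocity of joint lid below -2 rad/s).
It fails at once if the lid reaches its open stop (value of joint lid above 1.4 rad).
It fails at once if a bystander is disturbed (moved over 30 mm, or the vial tipped) (distance of any of timer, screwdriver, vial_15 from where it was at the start of the episode above 0.03 m or angle between vial_15's own z axis and vertical above 0.3 rad).
It also fails if it takes over 45 s, if anything falls off the work surface, if the arm or the gripper's body presses on something with over 40 N, if the wrist force passes 120 N, or if a joint passes its speed limit or range.

## Robot

A 6-joint arm with a two-finger parallel gripper is mounted at the origin on a cart in front of the work surface, level with it; the furniture and walls round the work are solid. World frame = base frame: x ahead of the robot, y to its left, z up, the work surface at z = 0. Lengths are in m, angles in degrees, forces in N, time in s.
With the tool pointing down it reaches from about 0.375 to 0.9 m from the base axis. Payload 3.1 kg.
Tool frame: the origin (TCP) lies between the finger pads; the fingertips stand 22 mm ahead of it and the grasp point (between the pads) lies 3 mm ahead of it; y points along the fingers, x is the direction in which the jaws open and shut, and the axes are right-handed (so a half turn about y gives the same grasp; the last joint's range is limited). The gripper opens to 87 mm and grips with 3 to 60 N. Pads are 19 mm wide; open, the fingers measure 117 mm over their backs; the gripper's body (75 mm by 190 mm) begins 51 mm behind the grasp point.
Start: joints at [-75.43, 30.224, 82.088, -0, 67.689, -10.227], TCP at [0.262, -0.567, 0.245] pointing down, gripper open.
Joint ranges: [-176.69, 176.69], [-43.24, 126.21], [12.49, 139.97], [-82, 262], [0, 151.66], [-163.58, 163.58]. Speed limits (degrees/s): [159.86, 159.86, 180, 180, 180, 180].

## Interface

Orientations are given as a 3x3 rotation matrix whose columns are the frame's x, y, z axes.
In Python, from rig import bot, imaging, workorder gives the robot as it stands. The module is installed in compiled form; this text tells all that it offers.
- The arm moves only by the tool drive_tool, never from a script. Its argument "commands" is a list of rows, each an object of numbers: "dx", "dy", "dz": the shift along the tool's x, y, z normalised to -1 to 1, where 1 is 4 cm; "wx", "wy", "wz": the turn, a rotation vector about the tool's x, y, z normalised to -1 to 1, where 1 is pi/2 rad; "grip": the finger opening in mm, from 0 to 87. In form: [{"dx": .., "dy": .., "dz": .., "wx": .., "wy": .., "wz": .., "grip": ..}, ...]. A call has 1 to 8 rows; each row shifts and turns the commanded pose from where the row before left it, along the tool's axes as they then stand; what a row does not reach is not made up. A row lasts 1/8 s, in which the tool goes at most 62.5 mm and 10.7 degrees, less where a joint would pass 70% of its speed; a pose out of reach is approached as far as the arm can. A call with a number of a shift or a turn outside -1 to 1 is refused whole. A call with a gripper value outside its range is refused whole. The fingers move at their own pace and stop on an object; the grip force is fixed at half the most. Time passes only in rows, so rows that do not move let the fingers close. It gives the time, the measured TCP pose, the force and the opening at its end, in the units of the state.
- bot.read_state(): the state, without advancing time (a new reading comes with each control period).
- imaging.capture(name): name is "side" or "top" or "wrist"; returns (picture, depth): 384x512x3 uint8, red, green, blue; 384x512 float32, m along the optical axis (not along the pixel's ray), 0 where there is no reading.
- imaging.get_calibration(name): a dict with "mtx" (3x3 intrinsics, pixels), "world_to_cam" (4x4, takes a point from world to camera coordinates). Camera axes: x right, y down, z forward; pixel columns grow to the right and rows downward; lengths in m; the calibration is good to about 2 mm. A picture is of the moment at which its call begins: read the wrist's pose just before it. get_calibration takes no time and is no camera call; for the wrist camera it gives the pose at the moment of the call.
- workorder.hand_in(): hands the job in, once; it reports no verdict.
The state is a dict: "time_s": time; "joint_positions": joint angles; "qvel": joint speeds; "tau": joint torques, N m; "position": TCP position; "tcp_rot": TCP orientation; "force": force on the tool from outside, world axes, zero at the start; "moment": the same for the moment, N m; "opening": opening from 0.0 (shut) to 1.0 (fully open).
Only numpy, scipy, OpenCV 4.12 (cv2) and the standard library are available. Lean on these libraries where they do the work, as an engineer would, in place of code of your own. Each camera call takes 0.05 s, during which the arm holds its last target. There are 200 camera calls.

## Working session

There is one attempt and no reset: what is moved stays moved. The work goes in short steps, Python scripts to look and compute and a tool call to move; the robot and the scene stay as the last step left them, time stands still between calls to the robot, and variables do not carry over. Pictures are saved under pics/ and viewed, on a budget of 10 in all, crops included, one or two more only if the job needs it, and the job is handed in when it is done.

Besides the shell and the picture viewer there is one more tool, called after "Emit:" in YAML: its name, and indented under it one key for each argument. drive_tool: Moves the arm, as the interface text tells. Its arguments: {"type":"object","properties":{"commands":{"type":"array"}},"required":["commands"]}

```bash
mkdir -p pics; python3 - <<'E'
from rig import bot, imaging
import cv2, numpy as np
s=bot.read_state(); print(s)
for n in("top","side"):
    p,d=imaging.capture(n); c=imaging.get_calibration(n)
    cv2.imwrite(f"pics/{n}0.png",p[:,:,::-1]); np.savez(f"{n}0.npz",p=p,d=d,K=c["mtx"],T=c["world_to_cam"])
    print(n,c["mtx"],c["world_to_cam"])
E
```

```text
{'time_s': 0.0, 'joint_positions': array([-7.54323449e+01,  3.02782411e+01,  8.21574058e+01, -6.87768373e-04,
        6.76901278e+01, -1.02273930e+01]), 'qvel': array([-0.04757269,  0.01791714, -0.06575899, -0.05210873,  0.00522684,
       -0.0793333 ]), 'tau': array([-4.24797909e-04, -4.40045536e+01, -1.76592708e+01,  6.33500121e-02,
        5.81643835e-02, -1.56024844e-04]), 'position': array([ 0.26195241, -0.56668426,  0.24357371]), 'tcp_rot': array([[ 4.19377163e-01, -5.62886471e-04,  9.07811918e-01],
       [-9.07809517e-01,  2.12181429e-03,  4.19377370e-01],
       [-2.16227015e-03, -9.99997591e-01,  3.78846763e-04]]), 'force': array([ 0.80534909, -0.2030207 ,  0.04426224]), 'moment': array([ 0.00893281,  0.01914126, -0.05197669]), 'opening': 1.0013854985723076}
top [[354.01034406   0.         262.95264249]
 [  0.         354.01034406 189.24009994]
 [  0.           0.           1.        ]] [[ 0.08795966 -0.9960924   0.0079394  -0.09625046]
 [-0.96713619 -0.08730606 -0.23879957  0.62957382]
 [ 0.2385596   0.01332625 -0.97103642  0.87074064]
 [ 0.          0.          0.          1.        ]]
side [[404.1441952    0.         253.08399159]
 [  0.         404.1441952  182.1255586 ]
 [  0.           0.           1.        ]] [[-8.10970834e-01  5.85085628e-01  1.05577026e-03  5.38503432e-01]
 [ 5.26003642e-01  7.29866766e-01 -4.36594402e-01 -2.75847091e-01]
 [-2.56215682e-01 -3.53509987e-01 -8.99657831e-01  1.14832905e+00]
 [ 0.00000000e+00  0.00000000e+00  0.00000000e+00  1.00000000e+00]]
```

View pics/top0.png

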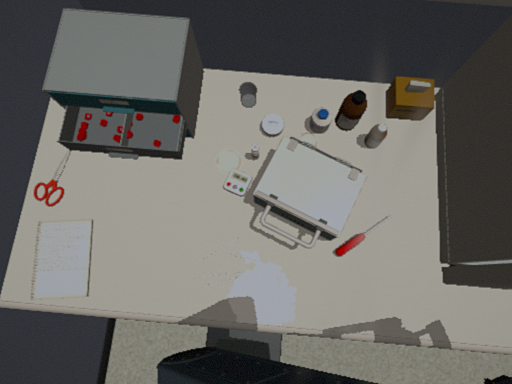

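View pics/side0.png

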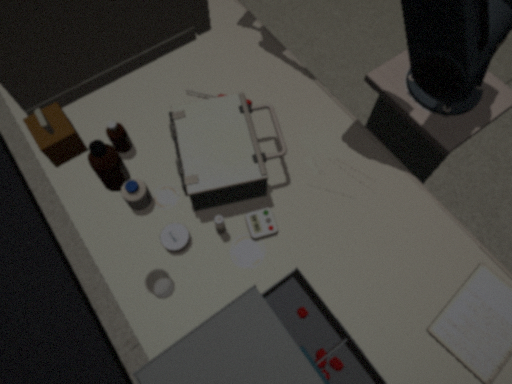

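Top view: case at about (308,187), pull bar running from about (262,225) to (315,242), timer (238,182), vial (255,153), screwdriver (360,237). I'll enlarge and measure the bar.

```bash
cat >h.py <<'E'
import numpy as np
def w(z,u,v,h=None):
    K,T=z["K"],z["T"]; R=T[:3,:3];t=T[:3,3]; o=-R.T@t
    r=R.T@np.linalg.solve(K,[u,v,1])
    if h is None: return o+r*z["d"][int(round(v)),int(round(u))]
    return o+r*(h-o[2])/r[2]
E
python3 - <<'E'
import cv2, numpy as np
from h import w
z=np.load("top0.npz"); z={k:z[k] for k in z}
c=z["p"][120:270,210:400,::-1]; cv2.imwrite("pics/c.png",cv2.convertScaleAbs(cv2.resize(c,None,fx=4,fy=4,interpolation=cv2.INTER_CUBIC),alpha=1.3))
# points at height 0.10-0.12 world
v,u=np.mgrid[0:384,0:512]; R=z["T"][:3,:3]; t=z["T"][:3,3]
P=(np.stack([u,v,np.ones_like(u)],-1)@np.linalg.inv(z["K"]).T*z["d"][...,None]-t)@R
m=(P[...,2]>.085)&(P[...,2]<.13)&(u>225)&(u<375)&(v>130)&(v<255)&(z["d"]>0)
r=cv2.minAreaRect(P[m][:,:2].astype(np.float32)); print(r,cv2.boxPoints(r))
for q in [(264,222),(290,235),(312,243),(310,180)]: print(q,w(z,*q),w(z,*q,.111))
E
```

```text
((0.6847760677337646, -0.17289546132087708), (0.2443375438451767, 0.3749217092990875), 68.04943084716797) [[ 0.46523744 -0.21613371]
 [ 0.81297976 -0.3562819 ]
 [ 0.9043147  -0.12965721]
 [ 0.5565724   0.01049098]]
(264, 222) [ 0.54326982 -0.05045393  0.10778768] [ 0.54278683 -0.05046137  0.111     ]
(290, 235) [ 0.51630154 -0.11820587  0.10848531] [ 0.5159995  -0.11801986  0.111     ]
(312, 243) [ 0.40962625 -0.05251245  0.99662701] [ 0.50105581 -0.17392166  0.111     ]
(310, 180) [ 0.66320467 -0.15999747  0.10954081] [ 0.66278755 -0.15982067  0.111     ]
```

View pics/c.png

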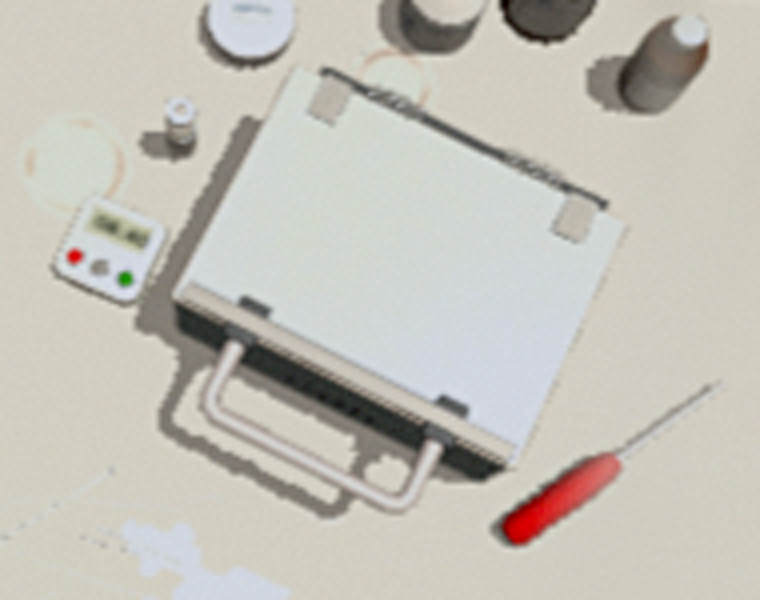

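The crop shows the bar's straight run from crop (220,415) to (395,498) and the lid corners at (295,68), (628,228), (510,465), (177,300). The screwdriver handle is at (560,500), clear of the bar.

```bash
python3 - <<'E'
import numpy as np
from h import w
z=np.load("top0.npz")
f=lambda x,y,h:w(z,210+x/4-.375,120+y/4-.375,h)
a,b=f(220,415,.108),f(395,498,.108); print("bar",a,b,(a+b)/2,np.linalg.norm(a-b))
d=(a-b)/np.linalg.norm(a-b); print("yaw bar",np.degrees(np.arctan2(-d[0],d[1])))
C=[f(*q,.110) for q in [(295,68),(628,228),(510,465),(177,300)]]
for c in C: print(c)
print("center",np.mean(C,0),[np.linalg.norm(C[i]-C[i-1]) for i in range(4)])
e=C[0]+C[3]-C[1]-C[2]; yaw=np.arctan2(-e[0],e[1]);print("yaw lid",np.degrees(yaw))
cc=np.mean(C,0); X=np.array([np.cos(yaw),np.sin(yaw),0]); print("bar pred",cc-X*.144,"hinge",cc+X*.096)
print("sd",f(520,535,.01),f(615,460,.01),f(715,385,.01),"timer",f(108,250,.019),"vial",f(180,105,.076))
E
```

```text
bar [ 0.53989582 -0.05233158  0.108     ] [ 0.49778216 -0.16547567  0.108     ] [ 0.51883899 -0.10890362  0.108     ] 0.12072756552599807
yaw bar -20.415901836544908
[ 0.77692638 -0.08205855  0.11      ]
[ 0.68551469 -0.3066896   0.11      ]
[ 0.52442446 -0.23578243  0.11      ]
[ 0.61116054 -0.01837026  0.11      ]
center [ 0.64950652 -0.16072521  0.11      ] [np.float64(0.17757959409832774), np.float64(0.24251846647036052), np.float64(0.17600536163922162), np.float64(0.23407519660347398)]
yaw lid -21.94991952129803
bar pred [ 0.51594494 -0.10689858  0.11      ] hinge [ 0.73854757 -0.19660963  0.11      ]
sd [ 0.48991159 -0.26514593  0.01      ] [ 0.54736542 -0.32935749  0.01      ] [ 0.60667127 -0.39881385  0.01      ] timer [0.66389118 0.03764356 0.019     ] vial [ 0.75654467 -0.00613491  0.076     ]
```

```bash
cat >plan.py <<'E'
import numpy as np
from scipy.spatial.transform import Rotation as Ro, Slerp
YAW=np.radians(-21.3); BAR=np.array([.518,-.108,.105]); PHI=np.radians(45)
X=np.array([np.cos(YAW),np.sin(YAW),0]);Z=np.array([0,0,1.]);Y=np.cross(Z,X)
def pose(th,back=0.,bar=BAR,phi=PHI):
    """TCP pose with grasp point 'back' m short of the bar, lid at th rad."""
    f=phi+th; a=np.cos(f)*X-np.sin(f)*Z; x=np.sin(f)*X+np.cos(f)*Z
    b=bar+.24*X-.24*(np.cos(th)*X-np.sin(th)*Z)
    return b-a*(.003+back), np.column_stack([x,a,Y])
def rows(s,p,R,n,grip):
    """n equal rows from state s to (p,R) as tool-axis shifts/turns"""
    R0=s["tcp_rot"];p0=s["position"]; S=Slerp([0,1],Ro.from_matrix([R0,R])); 
    for i in range(n):
        A=S(i/n).as_matrix(); d=A.T@(p-p0)/n/.04; w=(S(i/n).inv()*S((i+1)/n)).as_rotvec()/(np.pi/2)
        print("{"+",".join(f'"{k}":{v:.3f}' for k,v in zip("dx dy dz wx wy wz".split(),[*d,*w]))+f',"grip":{grip}}},')
E
python3 - <<'E'
from rig import bot
from plan import *
s=bot.read_state(); p,R=pose(0,.10); print(p,R); rows(s,p,R,16,40)
E
```

```text
[ 0.45014307 -0.08154369  0.177832  ] [[ 0.65880518  0.65880518  0.36325123]
 [-0.25685741 -0.25685741  0.93169123]
 [ 0.70710678 -0.70710678 -0.        ]]
{"dx":-0.565,"dy":0.104,"dz":0.585,"wx":0.012,"wy":-0.029,"wz":-0.030,"grip":40},
{"dx":-0.542,"dy":0.089,"dz":0.608,"wx":0.012,"wy":-0.029,"wz":-0.030,"grip":40},
{"dx":-0.518,"dy":0.076,"dz":0.631,"wx":0.012,"wy":-0.029,"wz":-0.030,"grip":40},
{"dx":-0.492,"dy":0.065,"dz":0.652,"wx":0.012,"wy":-0.029,"wz":-0.030,"grip":40},
{"dx":-0.465,"dy":0.055,"dz":0.673,"wx":0.012,"wy":-0.029,"wz":-0.030,"grip":40},
{"dx":-0.436,"dy":0.047,"dz":0.692,"wx":0.012,"wy":-0.029,"wz":-0.030,"grip":40},
{"dx":-0.406,"dy":0.040,"dz":0.711,"wx":0.012,"wy":-0.029,"wz":-0.030,"grip":40},
{"dx":-0.375,"dy":0.035,"dz":0.728,"wx":0.012,"wy":-0.029,"wz":-0.030,"grip":40},
{"dx":-0.344,"dy":0.032,"dz":0.743,"wx":0.012,"wy":-0.029,"wz":-0.030,"grip":40},
{"dx":-0.311,"dy":0.031,"dz":0.758,"wx":0.012,"wy":-0.029,"wz":-0.030,"grip":40},
{"dx":-0.278,"dy":0.031,"dz":0.770,"wx":0.012,"wy":-0.029,"wz":-0.030,"grip":40},
{"dx":-0.244,"dy":0.034,"dz":0.782,"wx":0.012,"wy":-0.029,"wz":-0.030,"grip":40},
{"dx":-0.210,"dy":0.038,"dz":0.791,"wx":0.012,"wy":-0.029,"wz":-0.030,"grip":40},
{"dx":-0.176,"dy":0.044,"dz":0.799,"wx":0.012,"wy":-0.029,"wz":-0.030,"grip":40},
{"dx":-0.142,"dy":0.051,"dz":0.806,"wx":0.012,"wy":-0.029,"wz":-0.030,"grip":40},
{"dx":-0.108,"dy":0.061,"dz":0.810,"wx":0.012,"wy":-0.029,"wz":-0.030,"grip":40},
```

Emit:
drive_tool:
  commands:
    - {"dx": -0.565, "dy": 0.1, "dz": 0.585, "wx": 0.012, "wy": -0.029, "wz": -0.03, "grip": 40}
    - {"dx": -0.54, "dy": 0.09, "dz": 0.61, "wx": 0.012, "wy": -0.029, "wz": -0.03, "grip": 40}
    - {"dx": -0.52, "dy": 0.08, "dz": 0.63, "wx": 0.012, "wy": -0.029, "wz": -0.03, "grip": 40}
    - {"dx": -0.49, "dy": 0.065, "dz": 0.65, "wx": 0.012, "wy": -0.029, "wz": -0.03, "grip": 40}
    - {"dx": -0.465, "dy": 0.055, "dz": 0.67, "wx": 0.012, "wy": -0.029, "wz": -0.03, "grip": 40}
    - {"dx": -0.435, "dy": 0.045, "dz": 0.69, "wx": 0.012, "wy": -0.029, "wz": -0.03, "grip": 40}
    - {"dx": -0.405, "dy": 0.04, "dz": 0.71, "wx": 0.012, "wy": -0.029, "wz": -0.03, "grip": 40}
    - {"dx": -0.375, "dy": 0.035, "dz": 0.73, "wx": 0.012, "wy": -0.029, "wz": -0.03, "grip": 40}

```text
time_s: 1.1
position: [0.3562, -0.3239, 0.211]
tcp_rot: [[0.653, 0.331, 0.681], [-0.651, -0.213, 0.728], [0.386, -0.919, 0.076]]
force: [0.4, 0.4, -0.1]
opening: 0.455
```

Emit:
drive_tool:
  commands:
    - {"dx": -0.345, "dy": 0.03, "dz": 0.74, "wx": 0.012, "wy": -0.029, "wz": -0.03, "grip": 40}
    - {"dx": -0.31, "dy": 0.03, "dz": 0.76, "wx": 0.012, "wy": -0.029, "wz": -0.03, "grip": 40}
    - {"dx": -0.28, "dy": 0.03, "dz": 0.77, "wx": 0.012, "wy": -0.029, "wz": -0.03, "grip": 40}
    - {"dx": -0.245, "dy": 0.035, "dz": 0.78, "wx": 0.012, "wy": -0.029, "wz": -0.03, "grip": 40}
    - {"dx": -0.21, "dy": 0.04, "dz": 0.79, "wx": 0.012, "wy": -0.029, "wz": -0.03, "grip": 40}
    - {"dx": -0.175, "dy": 0.045, "dz": 0.8, "wx": 0.012, "wy": -0.029, "wz": -0.03, "grip": 40}
    - {"dx": -0.14, "dy": 0.05, "dz": 0.81, "wx": 0.012, "wy": -0.029, "wz": -0.03, "grip": 40}
    - {"dx": -0.11, "dy": 0.06, "dz": 0.81, "wx": 0.012, "wy": -0.029, "wz": -0.03, "grip": 40}

```text
time_s: 2.1
position: [0.4396, -0.144, 0.193]
tcp_rot: [[0.668, 0.605, 0.434], [-0.369, -0.238, 0.899], [0.647, -0.76, 0.064]]
force: [0.7, -0.1, -1.5]
opening: 0.461
```

```bash
python3 - <<'E'
from rig import bot, imaging
from plan import *
import cv2
s=bot.read_state(); c=imaging.get_calibration("wrist"); pic,d=imaging.capture("wrist")
print(s["time_s"],s["joint_positions"].round(1),s["position"],s["tcp_rot"].round(3),s["opening"],s["force"])
cv2.imwrite("pics/w1.png",pic[:,:,::-1]); np.savez("w1.npz",p=pic,d=d,K=c["mtx"],T=c["world_to_cam"])
T=c["world_to_cam"]
for y in(-.06,-.03,0,.03,.06):
    q=T[:3,:3]@(BAR+y*Y)+T[:3,3]; q=c["mtx"]@(q/q[2]); print("pred",y,q[:2].round(1))
p,R=pose(0,.0); rows(s,p,R,5,40)
E
```

```text
2.1 [ -39.4   23.   137.1  148.3   22.3 -158.3] [ 0.43964271 -0.14395888  0.19298408] [[ 0.668  0.605  0.434]
 [-0.369 -0.238  0.899]
 [ 0.647 -0.76   0.064]] 0.4610283938567437 [ 0.66295347 -0.10964443 -1.48839547]
pred -0.06 [245.  194.5]
pred -0.03 [241.2 162.9]
pred 0 [237.1 129. ]
pred 0.03 [232.7  92.5]
pred 0.06 [227.9  53.1]
{"dx":-0.090,"dy":0.513,"dz":0.303,"wx":0.001,"wy":-0.013,"wz":-0.010,"grip":40},
{"dx":-0.092,"dy":0.512,"dz":0.305,"wx":0.001,"wy":-0.013,"wz":-0.010,"grip":40},
{"dx":-0.094,"dy":0.511,"dz":0.306,"wx":0.001,"wy":-0.013,"wz":-0.010,"grip":40},
{"dx":-0.096,"dy":0.510,"dz":0.307,"wx":0.001,"wy":-0.013,"wz":-0.010,"grip":40},
{"dx":-0.097,"dy":0.509,"dz":0.308,"wx":0.001,"wy":-0.013,"wz":-0.010,"grip":40},
```

View pics/w1.png

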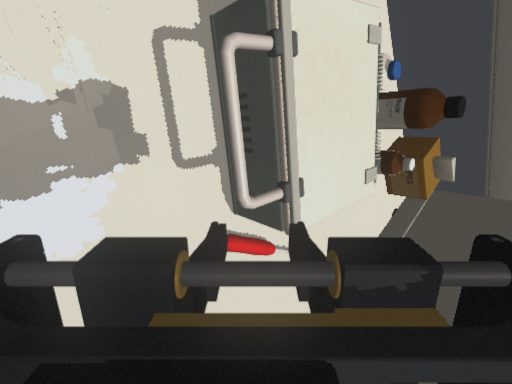

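The wrist picture shows the bar from (230,50) to (243,197). My prediction was (228,53) to (245,194), so the bar position is good. The 45° tilt has driven the wrist close to its flip (j4 = 148, j6 near its limit), so I'll use a nearly vertical tool and let the round bar turn in the pads.

```bash
sed -i 's/PHI=np.radians(45)/PHI=np.radians(80); KR=.4/; s/f=phi+th;/f=phi+KR*th;/' plan.py; python3 - <<'E'
from rig import bot
from plan import *
s=bot.read_state(); p,R=pose(0,.10); print(p); rows(s,p,R,8,36)
E
```

```text
[ 0.50133599 -0.10150297  0.2064352 ]
{"dx":0.117,"dy":0.055,"dz":0.198,"wx":-0.002,"wy":-0.008,"wz":0.042,"grip":36},
{"dx":0.122,"dy":0.046,"dz":0.197,"wx":-0.002,"wy":-0.008,"wz":0.042,"grip":36},
{"dx":0.127,"dy":0.037,"dz":0.196,"wx":-0.002,"wy":-0.008,"wz":0.042,"grip":36},
{"dx":0.132,"dy":0.028,"dz":0.194,"wx":-0.002,"wy":-0.008,"wz":0.042,"grip":36},
{"dx":0.136,"dy":0.019,"dz":0.193,"wx":-0.002,"wy":-0.008,"wz":0.042,"grip":36},
{"dx":0.139,"dy":0.009,"dz":0.191,"wx":-0.002,"wy":-0.008,"wz":0.042,"grip":36},
{"dx":0.142,"dy":-0.001,"dz":0.189,"wx":-0.002,"wy":-0.008,"wz":0.042,"grip":36},
{"dx":0.144,"dy":-0.011,"dz":0.188,"wx":-0.002,"wy":-0.008,"wz":0.042,"grip":36},
```

Emit:
drive_tool:
  commands:
    - {"dx": 0.12, "dy": 0.05, "dz": 0.2, "wx": -0.002, "wy": -0.008, "wz": 0.042, "grip": 36}
    - {"dx": 0.12, "dy": 0.045, "dz": 0.2, "wx": -0.002, "wy": -0.008, "wz": 0.042, "grip": 36}
    - {"dx": 0.125, "dy": 0.035, "dz": 0.195, "wx": -0.002, "wy": -0.008, "wz": 0.042, "grip": 36}
    - {"dx": 0.13, "dy": 0.03, "dz": 0.195, "wx": -0.002, "wy": -0.008, "wz": 0.042, "grip": 36}
    - {"dx": 0.135, "dy": 0.02, "dz": 0.19, "wx": -0.002, "wy": -0.008, "wz": 0.042, "grip": 36}
    - {"dx": 0.14, "dy": 0.01, "dz": 0.19, "wx": -0.002, "wy": -0.008, "wz": 0.042, "grip": 36}
    - {"dx": 0.14, "dy": 0, "dz": 0.19, "wx": -0.002, "wy": -0.008, "wz": 0.042, "grip": 36}
    - {"dx": 0.145, "dy": -0.01, "dz": 0.19, "wx": -0.002, "wy": -0.008, "wz": 0.042, "grip": 36}

```text
time_s: 3.15
position: [0.4802, -0.1013, 0.2029]
tcp_rot: [[0.838, 0.412, 0.356], [-0.365, -0.062, 0.929], [0.405, -0.909, 0.099]]
force: [1.2, 0.5, -0.7]
opening: 0.412
```

```bash
cat >go.py <<'E'
import sys
from rig import bot
from plan import *
th,back,n,g=map(float,sys.argv[1:5])
s=bot.read_state(); print(s["time_s"],s["joint_positions"].round(1),s["position"].round(4),s["opening"].round(3),s["force"].round(1))
p,R=pose(th,back); print("target",p.round(4),"now axis tilt",(s["tcp_rot"].T@R).round(3).tolist()); rows(s,p,R,int(n),g)
E
python3 go.py 0 .08 3 36
```

```text
Traceback (most recent call last):
  File "go.py", line 5, in <module>
    s=bot.read_state(); print(s["time_s"],s["joint_positions"].round(1),s["position"].round(4),s["opening"].round(3),s["force"].round(1))
                                                                                               ^^^^^^^^^^^^^^^^^^
AttributeError: 'float' object has no attribute 'round'
```

```bash
sed -i 's/s\["opening"\].round(3)/round(s["opening"],3)/' go.py; python3 go.py 0 .08 4 36
```

```text
3.15 [-30.3  18.5 120.7  27.3  19.7 -32.2] [ 0.4802 -0.1013  0.2029] 0.412 [ 1.2  0.5 -0.7]
target [ 0.5046 -0.1028  0.1867] now axis tilt [[0.97, -0.24, -0.035], [0.243, 0.966, 0.092], [0.012, -0.098, 0.995]]
{"dx":0.090,"dy":0.155,"dz":0.036,"wx":-0.015,"wy":-0.004,"wz":0.039,"grip":36.0},
{"dx":0.099,"dy":0.149,"dz":0.039,"wx":-0.015,"wy":-0.004,"wz":0.039,"grip":36.0},
{"dx":0.108,"dy":0.141,"dz":0.042,"wx":-0.015,"wy":-0.004,"wz":0.039,"grip":36.0},
{"dx":0.117,"dy":0.133,"dz":0.044,"wx":-0.015,"wy":-0.004,"wz":0.039,"grip":36.0},
```

Emit:
drive_tool:
  commands:
    - {"dx": 0, "grip": 36}
    - {"dx": 0, "grip": 36}

```text
schema error: expected keys dx, dy, dz, wx, wy, wz, grip
```

```bash
python3 go.py 0 .08 4 36
```

```text
3.15 [-30.3  18.5 120.7  27.3  19.7 -32.2] [ 0.4802 -0.1013  0.2029] 0.412 [ 1.2  0.5 -0.7]
target [ 0.5046 -0.1028  0.1867] now axis tilt [[0.97, -0.24, -0.035], [0.243, 0.966, 0.092], [0.012, -0.098, 0.995]]
{"dx":0.090,"dy":0.155,"dz":0.036,"wx":-0.015,"wy":-0.004,"wz":0.039,"grip":36.0},
{"dx":0.099,"dy":0.149,"dz":0.039,"wx":-0.015,"wy":-0.004,"wz":0.039,"grip":36.0},
{"dx":0.108,"dy":0.141,"dz":0.042,"wx":-0.015,"wy":-0.004,"wz":0.039,"grip":36.0},
{"dx":0.117,"dy":0.133,"dz":0.044,"wx":-0.015,"wy":-0.004,"wz":0.039,"grip":36.0},
```

Emit:
drive_tool:
  commands:
    - {"dx": 0, "dy": 0, "dz": 0, "wx": 0, "wy": 0, "wz": 0, "grip": 36}
    - {"dx": 0, "dy": 0, "dz": 0, "wx": 0, "wy": 0, "wz": 0, "grip": 36}

```text
time_s: 3.4
position: [0.4803, -0.1006, 0.2029]
tcp_rot: [[0.837, 0.416, 0.355], [-0.364, -0.06, 0.929], [0.408, -0.908, 0.101]]
force: [-0.3, 0.6, 0.6]
opening: 0.417
```

```bash
python3 go.py 0 .06 4 36
```

```text
3.4 [-30.3  18.5 120.9  28.1  19.5 -33. ] [ 0.4803 -0.1006  0.2029] 0.417 [-0.3  0.6  0.6]
target [ 0.5078 -0.104   0.167 ] now axis tilt [[0.969, -0.243, -0.035], [0.245, 0.965, 0.095], [0.011, -0.1, 0.995]]
{"dx":0.060,"dy":0.276,"dz":0.019,"wx":-0.016,"wy":-0.004,"wz":0.039,"grip":36.0},
{"dx":0.077,"dy":0.271,"dz":0.025,"wx":-0.016,"wy":-0.004,"wz":0.039,"grip":36.0},
{"dx":0.094,"dy":0.265,"dz":0.031,"wx":-0.016,"wy":-0.004,"wz":0.039,"grip":36.0},
{"dx":0.110,"dy":0.258,"dz":0.037,"wx":-0.016,"wy":-0.004,"wz":0.039,"grip":36.0},
```

Emit:
drive_tool:
  commands:
    - {"dx": 0.06, "dy": 0.275, "dz": 0.02, "wx": -0.016, "wy": -0.004, "wz": 0.039, "grip": 36}
    - {"dx": 0.08, "dy": 0.27, "dz": 0.025, "wx": -0.016, "wy": -0.004, "wz": 0.039, "grip": 36}
    - {"dx": 0.095, "dy": 0.265, "dz": 0.03, "wx": -0.016, "wy": -0.004, "wz": 0.039, "grip": 36}
    - {"dx": 0.11, "dy": 0.26, "dz": 0.035, "wx": -0.016, "wy": -0.004, "wz": 0.039, "grip": 36}
    - {"dx": 0, "dy": 0, "dz": 0, "wx": 0, "wy": 0, "wz": 0, "grip": 36}

```text
time_s: 4.03
position: [0.5089, -0.1042, 0.1665]
tcp_rot: [[0.918, 0.163, 0.361], [-0.355, -0.065, 0.932], [0.176, -0.984, -0.001]]
force: [0.3, -0.2, 0.1]
opening: 0.412
```

```bash
python3 go.py 0 0.0 6 36; python3 - <<'E'
from rig import imaging
from plan import *
import cv2
c=imaging.get_calibration("wrist"); pic,d=imaging.capture("wrist"); cv2.imwrite("pics/w2.png",pic[:,:,::-1])
T=c["world_to_cam"]
for y in(-.06,0,.06):
    q=T[:3,:3]@(BAR+y*Y)+T[:3,3]; q=c["mtx"]@(q/q[2]); print("pred",y,q[:2].round(1))
E
```

```text
4.025 [-24.2  26.1 108.6   0.8  35.2  -3.6] [ 0.5089 -0.1042  0.1665] 0.412 [ 0.3 -0.2  0.1]
target [ 0.5175 -0.1078  0.108 ] now axis tilt [[1.0, -0.002, 0.002], [0.002, 1.0, -0.001], [-0.002, 0.001, 1.0]]
{"dx":-0.005,"dy":0.247,"dz":-0.001,"wx":0.000,"wy":0.000,"wz":0.000,"grip":36.0},
{"dx":-0.004,"dy":0.247,"dz":-0.001,"wx":0.000,"wy":0.000,"wz":0.000,"grip":36.0},
{"dx":-0.004,"dy":0.247,"dz":-0.001,"wx":0.000,"wy":0.000,"wz":0.000,"grip":36.0},
{"dx":-0.004,"dy":0.247,"dz":-0.001,"wx":0.000,"wy":0.000,"wz":0.000,"grip":36.0},
{"dx":-0.004,"dy":0.247,"dz":-0.001,"wx":0.000,"wy":0.000,"wz":0.000,"grip":36.0},
{"dx":-0.004,"dy":0.247,"dz":-0.001,"wx":0.000,"wy":0.000,"wz":0.000,"grip":36.0},
pred -0.06 [256.2 279.4]
pred 0 [256.3 213.2]
pred 0.06 [256.4 135.3]
```

View pics/w2.png

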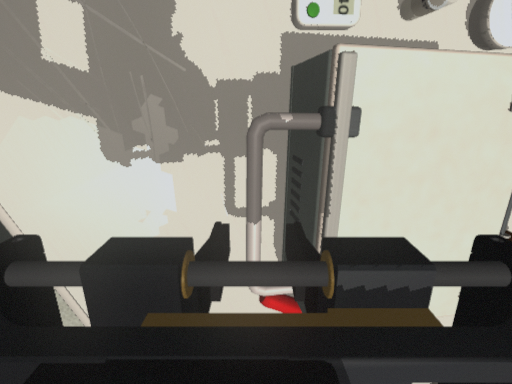

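The bar (u≈254, from v 115 to 290) lies centred between the fingers (215–300) as predicted. I'll descend and close.

Emit:
drive_tool:
  commands:
    - {"dx": -0.005, "dy": 0.25, "dz": 0, "wx": 0, "wy": 0, "wz": 0, "grip": 36}
    - {"dx": -0.005, "dy": 0.25, "dz": 0, "wx": 0, "wy": 0, "wz": 0, "grip": 36}
    - {"dx": -0.005, "dy": 0.25, "dz": 0, "wx": 0, "wy": 0, "wz": 0, "grip": 36}
    - {"dx": -0.005, "dy": 0.25, "dz": 0, "wx": 0, "wy": 0, "wz": 0, "grip": 36}
    - {"dx": -0.005, "dy": 0.25, "dz": 0, "wx": 0, "wy": 0, "wz": 0, "grip": 36}
    - {"dx": -0.005, "dy": 0.24, "dz": 0, "wx": 0, "wy": 0, "wz": 0, "grip": 36}
    - {"dx": 0, "dy": 0, "dz": 0, "wx": 0, "wy": 0, "wz": 0, "grip": 25}
    - {"dx": 0, "dy": 0, "dz": 0, "wx": 0, "wy": 0, "wz": 0, "grip": 18}

```text
time_s: 5.08
position: [0.5172, -0.1079, 0.1085]
tcp_rot: [[0.918, 0.163, 0.362], [-0.356, -0.066, 0.932], [0.176, -0.984, -0.003]]
force: [-0.1, -0.2, -0.1]
opening: 0.272
```

Emit:
drive_tool:
  commands:
    - {"dx": 0, "dy": 0, "dz": 0, "wx": 0, "wy": 0, "wz": 0, "grip": 14}
    - {"dx": 0, "dy": 0, "dz": 0, "wx": 0, "wy": 0, "wz": 0, "grip": 10}
    - {"dx": 0, "dy": 0, "dz": 0, "wx": 0, "wy": 0, "wz": 0, "grip": 8}
    - {"dx": 0, "dy": 0, "dz": 0, "wx": 0, "wy": 0, "wz": 0, "grip": 8}

```text
time_s: 5.58
position: [0.5156, -0.1073, 0.1083]
tcp_rot: [[0.918, 0.16, 0.362], [-0.356, -0.065, 0.932], [0.173, -0.985, -0.003]]
force: [-4.7, 0.8, 3.3]
opening: 0.124
```

```bash
cat >lift.py <<'E'
import sys
from rig import bot
from plan import *
# lift.py th0 th1 n : rows along the arc, absolute bar estimated from the first grip state, correction spread in
th0,th1=map(float,sys.argv[1:3]);n=int(sys.argv[3])
s=bot.read_state();print(s["time_s"],s["joint_positions"].round(1),s["position"].round(4),round(s["opening"],3),s["force"].round(1))
B=np.load("bar.npy") if len(sys.argv)<5 else None
if B is None: B=s["position"]+.003*s["tcp_rot"][:,1]; np.save("bar.npy",B)
H=B+.24*X; b=s["position"]+.003*s["tcp_rot"][:,1]-H
print("theta est",np.arctan2(b[2],-b@X),"radius",np.hypot(b[2],b@X),"side",b@Y)
p,R=s["position"],s["tcp_rot"]
for i in range(n):
    q,Q=pose(th0+(th1-th0)*(i+1)/n,bar=B); d=R.T@(q-p)/.04; w=Ro.from_matrix(R.T@Q).as_rotvec()/(np.pi/2)
    print(d.round(3),w.round(3)); p,R=q,Q
E
python3 lift.py 0 .2 8 first
```

```text
5.575 [-24.1  32.8 109.9   0.8  27.4  -3.5] [ 0.5156 -0.1073  0.1083] 0.124 [-4.7  0.8  3.3]
theta est 0.0 radius 0.23999999999999996 side -3.546432060227775e-18
[ 0.028 -0.147 -0.001] [0.002 0.001 0.006]
[ 0.031 -0.147  0.   ] [0.    0.    0.006]
[ 0.033 -0.146 -0.   ] [ 0.    -0.     0.006]
[ 0.035 -0.146  0.   ] [0.    0.    0.006]
[ 0.037 -0.145 -0.   ] [-0.     0.     0.006]
[ 0.04  -0.145 -0.   ] [-0.     0.     0.006]
[ 0.042 -0.144  0.   ] [-0.    -0.     0.006]
[ 0.044 -0.144 -0.   ] [0.    0.    0.006]
```

Emit:
drive_tool:
  commands:
    - {"dx": 0.0, "dy": -0.147, "dz": 0, "wx": 0, "wy": 0, "wz": 0.006, "grip": 8}
    - {"dx": 0.0, "dy": -0.147, "dz": 0, "wx": 0, "wy": 0, "wz": 0.006, "grip": 8}
    - {"dx": 0.033, "dy": -0.146, "dz": 0, "wx": 0, "wy": 0, "wz": 0.006, "grip": 8}
    - {"dx": 0.035, "dy": -0.146, "dz": 0, "wx": 0, "wy": 0, "wz": 0.006, "grip": 8}
    - {"dx": 0.037, "dy": -0.145, "dz": 0, "wx": 0, "wy": 0, "wz": 0.006, "grip": 8}
    - {"dx": 0.04, "dy": -0.145, "dz": 0, "wx": 0, "wy": 0, "wz": 0.006, "grip": 8}
    - {"dx": 0.042, "dy": -0.144, "dz": 0, "wx": 0, "wy": 0, "wz": 0.006, "grip": 8}
    - {"dx": 0.044, "dy": -0.144, "dz": 0, "wx": 0, "wy": 0, "wz": 0.006, "grip": 8}

```text
time_s: 6.58
position: [0.5201, -0.1091, 0.1564]
tcp_rot: [[0.927, 0.094, 0.362], [-0.36, -0.04, 0.932], [0.102, -0.995, -0.003]]
force: [0.7, -2.4, -3.1]
opening: 0.122
```

```bash
python3 lift.py .2 .4 8; python3 - <<'E'
from rig import imaging
import cv2
p,d=imaging.capture("side"); cv2.imwrite("pics/s2.png",cv2.resize(p[60:240,130:350,::-1],None,fx=3,fy=3,interpolation=cv2.INTER_CUBIC))
E
```

```text
6.575 [-24.   28.8 104.4   0.2  40.9  -2.9] [ 0.5201 -0.1091  0.1564] 0.122 [ 0.7 -2.4 -3.1]
theta est 0.20148970550178735 radius 0.24021118009264494 side -9.439536205035029e-05
[ 0.05  -0.133  0.002] [0.002 0.001 0.011]
[ 0.048 -0.142 -0.   ] [0.    0.    0.006]
[ 0.05  -0.142 -0.   ] [0.    0.    0.006]
[ 0.052 -0.141  0.   ] [-0.    -0.     0.006]
[ 0.055 -0.14  -0.   ] [0.    0.    0.006]
[ 0.057 -0.139  0.   ] [-0.    -0.     0.006]
[ 0.059 -0.138  0.   ] [ 0.    -0.     0.006]
[ 0.061 -0.137 -0.   ] [-0.     0.     0.006]
```

View pics/s2.png

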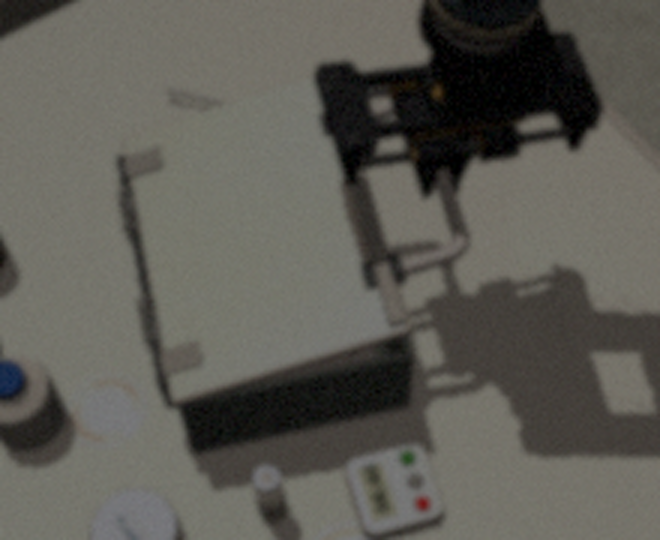

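The crop shows the fingers on the bar near (445,180) and the lid's front edge raised. Timer and vial are untouched. Continuing along the arc.

Emit:
drive_tool:
  commands:
    - {"dx": 0.046, "dy": -0.143, "dz": 0, "wx": 0, "wy": 0, "wz": 0.006, "grip": 8}
    - {"dx": 0.048, "dy": -0.142, "dz": 0, "wx": 0, "wy": 0, "wz": 0.006, "grip": 8}
    - {"dx": 0.05, "dy": -0.142, "dz": 0, "wx": 0, "wy": 0, "wz": 0.006, "grip": 8}
    - {"dx": 0.052, "dy": -0.141, "dz": 0, "wx": 0, "wy": 0, "wz": 0.006, "grip": 8}
    - {"dx": 0.055, "dy": -0.14, "dz": 0, "wx": 0, "wy": 0, "wz": 0.006, "grip": 8}
    - {"dx": 0.057, "dy": -0.139, "dz": 0, "wx": 0, "wy": 0, "wz": 0.006, "grip": 8}
    - {"dx": 0.059, "dy": -0.138, "dz": 0, "wx": 0, "wy": 0, "wz": 0.006, "grip": 8}
    - {"dx": 0.061, "dy": -0.137, "dz": 0, "wx": 0, "wy": 0, "wz": 0.006, "grip": 8}

```text
time_s: 7.62
position: [0.5331, -0.1143, 0.2021]
tcp_rot: [[0.932, 0.024, 0.362], [-0.361, -0.013, 0.932], [0.027, -1.0, -0.004]]
force: [2.5, -4.5, -4.7]
opening: 0.124
```

```bash
python3 lift.py .4 .6 8
```

```text
7.625 [-23.8  26.8  97.2  -0.2  54.5  -2.5] [ 0.5331 -0.1143  0.2021] 0.124 [ 2.5 -4.5 -4.7]
theta est 0.40034219087827433 radius 0.24059512547779952 side -0.00024080539412736656
[ 0.078 -0.128  0.005] [0.002 0.001 0.014]
[ 0.065 -0.136  0.   ] [0.    0.    0.006]
[ 0.067 -0.135 -0.   ] [-0.     0.     0.006]
[ 0.069 -0.134  0.   ] [-0.     0.     0.006]
[ 0.071 -0.133  0.   ] [ 0.    -0.     0.006]
[ 0.073 -0.131  0.   ] [ 0.    -0.     0.006]
[ 0.075 -0.13  -0.   ] [-0.     0.     0.006]
[ 0.077 -0.129 -0.   ] [ 0.    -0.     0.006]
```

Emit:
drive_tool:
  commands:
    - {"dx": 0.075, "dy": -0.136, "dz": 0, "wx": 0, "wy": 0, "wz": 0.008, "grip": 8}
    - {"dx": 0.07, "dy": -0.136, "dz": 0, "wx": 0, "wy": 0, "wz": 0.008, "grip": 8}
    - {"dx": 0.067, "dy": -0.135, "dz": 0, "wx": 0, "wy": 0, "wz": 0.006, "grip": 8}
    - {"dx": 0.069, "dy": -0.134, "dz": 0, "wx": 0, "wy": 0, "wz": 0.006, "grip": 8}
    - {"dx": 0.071, "dy": -0.133, "dz": 0, "wx": 0, "wy": 0, "wz": 0.006, "grip": 8}
    - {"dx": 0.073, "dy": -0.131, "dz": 0, "wx": 0, "wy": 0, "wz": 0.006, "grip": 8}
    - {"dx": 0.075, "dy": -0.13, "dz": 0, "wx": 0, "wy": 0, "wz": 0.006, "grip": 8}
    - {"dx": 0.077, "dy": -0.129, "dz": 0, "wx": 0, "wy": 0, "wz": 0.006, "grip": 8}

```text
time_s: 8.62
position: [0.5539, -0.1228, 0.2438]
tcp_rot: [[0.931, -0.055, 0.361], [-0.361, 0.016, 0.932], [-0.057, -0.998, -0.005]]
force: [1.7, -4.2, -3.6]
opening: 0.125
```

```bash
python3 lift.py .6 .8 8
```

```text
8.625 [-23.6  27.1  88.3  -0.5  67.9  -2.2] [ 0.5539 -0.1228  0.2438] 0.125 [ 1.7 -4.2 -3.6]
theta est 0.5969746903082392 radius 0.24108016085905837 side -0.0005595463336031352
[ 0.113 -0.129  0.013] [0.003 0.001 0.011]
[ 0.081 -0.127 -0.   ] [-0.    -0.     0.006]
[ 0.083 -0.126 -0.   ] [-0.     0.     0.006]
[ 0.084 -0.124  0.   ] [ 0.    -0.     0.006]
[ 0.086 -0.123 -0.   ] [0.    0.    0.006]
[ 0.088 -0.122 -0.   ] [0.    0.    0.006]
[ 0.09  -0.121  0.   ] [-0.    -0.     0.006]
[ 0.092 -0.119  0.   ] [0.    0.    0.006]
```

Emit:
drive_tool:
  commands:
    - {"dx": 0.09, "dy": -0.128, "dz": 0, "wx": 0, "wy": 0, "wz": 0.006, "grip": 8}
    - {"dx": 0.086, "dy": -0.127, "dz": 0, "wx": 0, "wy": 0, "wz": 0.006, "grip": 8}
    - {"dx": 0.083, "dy": -0.126, "dz": 0, "wx": 0, "wy": 0, "wz": 0.006, "grip": 8}
    - {"dx": 0.085, "dy": -0.124, "dz": 0, "wx": 0, "wy": 0, "wz": 0.006, "grip": 8}
    - {"dx": 0.086, "dy": -0.123, "dz": 0, "wx": 0, "wy": 0, "wz": 0.006, "grip": 8}
    - {"dx": 0.088, "dy": -0.122, "dz": 0, "wx": 0, "wy": 0, "wz": 0.006, "grip": 8}
    - {"dx": 0.09, "dy": -0.121, "dz": 0, "wx": 0, "wy": 0, "wz": 0.006, "grip": 8}
    - {"dx": 0.092, "dy": -0.119, "dz": 0, "wx": 0, "wy": 0, "wz": 0.006, "grip": 8}

```text
time_s: 9.62
position: [0.5819, -0.1342, 0.2807]
tcp_rot: [[0.923, -0.128, 0.362], [-0.359, 0.043, 0.932], [-0.135, -0.991, -0.006]]
force: [-1.7, -5.8, -3.0]
opening: 0.125
```

```bash
python3 lift.py .8 1.0 8
```

```text
9.625 [-23.4  29.1  78.3  -0.7  80.3  -2. ] [ 0.5819 -0.1342  0.2807] 0.125 [-1.7 -5.8 -3. ]
theta est 0.7941960660383206 radius 0.24163827794052092 side -0.0010028458485098182
[ 0.149 -0.12   0.024] [0.004 0.001 0.013]
[ 0.095 -0.116 -0.   ] [-0.     0.     0.006]
[ 0.097 -0.115  0.   ] [0.    0.    0.006]
[ 0.099 -0.114  0.   ] [ 0.    -0.     0.006]
[ 0.1   -0.112  0.   ] [-0.     0.     0.006]
[ 0.102 -0.111 -0.   ] [ 0.    -0.     0.006]
[ 0.104 -0.109 -0.   ] [-0.     0.     0.006]
[ 0.105 -0.107  0.   ] [ 0.    -0.     0.006]
```

Emit:
drive_tool:
  commands:
    - {"dx": 0.11, "dy": -0.118, "dz": 0.01, "wx": 0, "wy": 0, "wz": 0.008, "grip": 8}
    - {"dx": 0.1, "dy": -0.116, "dz": 0.01, "wx": 0, "wy": 0, "wz": 0.008, "grip": 8}
    - {"dx": 0.097, "dy": -0.115, "dz": 0, "wx": 0, "wy": 0, "wz": 0.006, "grip": 8}
    - {"dx": 0.099, "dy": -0.114, "dz": 0, "wx": 0, "wy": 0, "wz": 0.006, "grip": 8}
    - {"dx": 0.1, "dy": -0.112, "dz": 0, "wx": 0, "wy": 0, "wz": 0.006, "grip": 8}
    - {"dx": 0.102, "dy": -0.111, "dz": 0, "wx": 0, "wy": 0, "wz": 0.006, "grip": 8}
    - {"dx": 0.1, "dy": -0.11, "dz": 0, "wx": 0, "wy": 0, "wz": 0.006, "grip": 8}
    - {"dx": 0, "dy": 0, "dz": 0, "wx": 0, "wy": 0, "wz": 0, "grip": 8}

```text
time_s: 10.62
position: [0.6128, -0.1464, 0.3081]
tcp_rot: [[0.911, -0.195, 0.362], [-0.356, 0.067, 0.932], [-0.206, -0.978, -0.008]]
force: [-3.7, -8.2, 0.6]
opening: 0.126
```

Emit:
drive_tool:
  commands:
    - {"dx": 0, "dy": 0, "dz": 0, "wx": 0, "wy": 0, "wz": 0, "grip": 8}
    - {"dx": 0, "dy": 0, "dz": 0, "wx": 0, "wy": 0, "wz": 0, "grip": 8}

```text
time_s: 10.88
position: [0.6125, -0.1463, 0.3079]
tcp_rot: [[0.911, -0.196, 0.362], [-0.356, 0.067, 0.932], [-0.207, -0.978, -0.009]]
force: [-4.3, -6.9, 0.6]
opening: 0.125
```

```bash
python3 lift.py .97 .76 10; python3 - <<'E'
from rig import imaging
import numpy as np,cv2
c=imaging.get_calibration("top")
p,d=imaging.capture("top"); np.savez("top1.npz",p=p,d=d,K=c["mtx"],T=c["world_to_cam"])
cv2.imwrite("pics/t1.png",cv2.resize(p[110:270,200:400,::-1],None,fx=3.5,fy=3.5,interpolation=cv2.INTER_CUBIC))
E
```

```text
10.875 [-23.2  32.5  68.3  -0.9  91.2  -1.8] [ 0.6125 -0.1463  0.3079] 0.125 [-4.3 -6.9  0.6]
theta est 0.970560389791191 radius 0.241970613744544 side -0.0012000419915982271
[-0.053  0.128  0.03 ] [ 0.005 -0.    -0.002]
[-0.085  0.094  0.   ] [ 0.     0.    -0.005]
[-0.084  0.095 -0.   ] [-0.    -0.    -0.005]
[-0.083  0.096  0.   ] [ 0.     0.    -0.005]
[-0.081  0.097 -0.   ] [-0.    -0.    -0.005]
[-0.08   0.098 -0.   ] [-0.    -0.    -0.005]
[-0.079  0.099  0.   ] [ 0.    -0.    -0.005]
[-0.078  0.1   -0.   ] [-0.     0.    -0.005]
[-0.076  0.101  0.   ] [ 0.    -0.    -0.005]
[-0.075  0.102 -0.   ] [ 0.    -0.    -0.005]
```

View pics/t1.png

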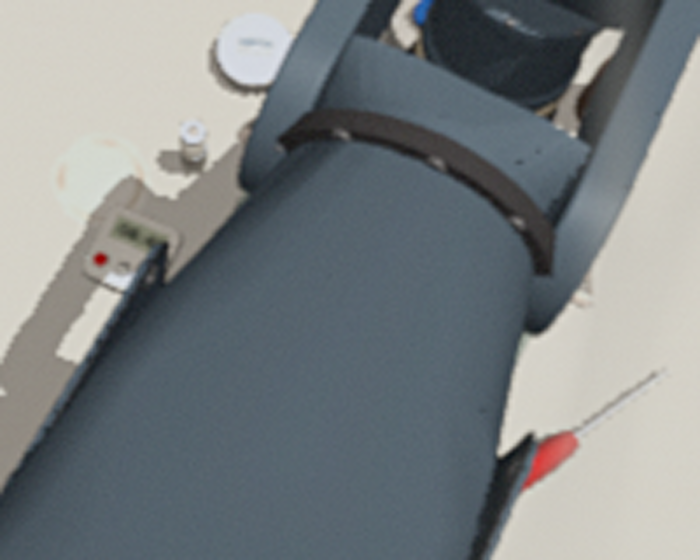

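The arm hides the lid from the top camera; timer, vial and screwdriver are in place. Bar height gives about 0.97 rad, held steady for over 0.25 s, so now I'll ease back to about 0.76.

Emit:
drive_tool:
  commands:
    - {"dx": -0.07, "dy": 0.095, "dz": 0.01, "wx": 0, "wy": 0, "wz": -0.004, "grip": 8}
    - {"dx": -0.085, "dy": 0.094, "dz": 0.01, "wx": 0, "wy": 0, "wz": -0.005, "grip": 8}
    - {"dx": -0.084, "dy": 0.095, "dz": 0, "wx": 0, "wy": 0, "wz": -0.005, "grip": 8}
    - {"dx": -0.083, "dy": 0.096, "dz": 0, "wx": 0, "wy": 0, "wz": -0.005, "grip": 8}
    - {"dx": -0.081, "dy": 0.097, "dz": 0, "wx": 0, "wy": 0, "wz": -0.005, "grip": 8}
    - {"dx": -0.08, "dy": 0.098, "dz": 0, "wx": 0, "wy": 0, "wz": -0.005, "grip": 8}
    - {"dx": -0.079, "dy": 0.099, "dz": 0, "wx": 0, "wy": 0, "wz": -0.005, "grip": 8}
    - {"dx": -0.078, "dy": 0.1, "dz": 0, "wx": 0, "wy": 0, "wz": -0.005, "grip": 8}

```text
time_s: 11.92
position: [0.5842, -0.1347, 0.2828]
tcp_rot: [[0.922, -0.138, 0.362], [-0.359, 0.044, 0.932], [-0.145, -0.989, -0.009]]
force: [-5.0, -7.6, 3.4]
opening: 0.128
```

Emit:
drive_tool:
  commands:
    - {"dx": -0.076, "dy": 0.1, "dz": 0, "wx": 0, "wy": 0, "wz": -0.005, "grip": 8}
    - {"dx": -0.06, "dy": 0.08, "dz": 0, "wx": 0, "wy": 0, "wz": -0.004, "grip": 8}
    - {"dx": 0, "dy": 0, "dz": 0, "wx": 0, "wy": 0, "wz": 0, "grip": 8}
    - {"dx": 0, "dy": 0, "dz": 0, "wx": 0, "wy": 0, "wz": 0, "grip": 8}
    - {"dx": 0, "dy": 0, "dz": 0, "wx": 0, "wy": 0, "wz": 0, "grip": 8}
    - {"dx": 0, "dy": 0, "dz": 0, "wx": 0, "wy": 0, "wz": 0, "grip": 8}

```text
time_s: 12.68
position: [0.5782, -0.1322, 0.2763]
tcp_rot: [[0.924, -0.126, 0.361], [-0.359, 0.039, 0.932], [-0.132, -0.991, -0.009]]
force: [-4.8, -6.3, 2.7]
opening: 0.13
```

```bash
python3 lift.py .76 .76 1; python3 - <<'E'
from rig import imaging,bot
import numpy as np,cv2
from plan import *
c=imaging.get_calibration("side"); p,d=imaging.capture("side")
cv2.imwrite("pics/s3.png",cv2.convertScaleAbs(cv2.resize(p[50:250,120:350,::-1],None,fx=3,fy=3,interpolation=cv2.INTER_CUBIC),alpha=1.6))
# lid plane from depth: points in case frame
T=c["world_to_cam"];v,u=np.mgrid[0:384,0:512]
P=(np.stack([u,v,np.ones_like(u)],-1)@np.linalg.inv(c["mtx"]).T*d[...,None]-T[:3,3])@T[:3,:3]
H=np.load("bar.npy")+.24*X; Q=P-H; x,y,zz=Q@X,Q@Y,Q[...,2]
m=(d>0)&(np.abs(y)<.1)&(x>-.12)&(x<-.01)&(zz>.005)&(zz<.2)
for lo,hi in((-.1,-.05),(-.05,0),(0,.05),(.05,.1)):
    k=m&(y>lo)&(y<hi)
    if k.sum()>20: a=np.degrees(np.arctan2(zz[k],-x[k])); print(lo,k.sum(),np.radians(np.percentile(a,[10,50,90])).round(3), np.polyfit(x[k],zz[k],1))
E
```

```text
12.675 [-23.3  28.9  79.4  -0.8  79.2  -1.9] [ 0.5782 -0.1322  0.2763] 0.13 [-4.8 -6.3  2.7]
theta est 0.7690826850718472 radius 0.2415050134997882 side -0.0005545215540738127
[-0.002  0.066  0.014] [ 0.006  0.001 -0.002]
-0.1 647 [0.789 0.815 0.906] [-0.95593619  0.00580132]
-0.05 960 [0.789 0.809 0.888] [-0.95480446  0.00632741]
0 1031 [0.792 0.814 0.905] [-0.95842238  0.00693141]
0.05 1114 [0.798 0.821 0.922] [-0.96091956  0.00790595]
```

View pics/s3.png

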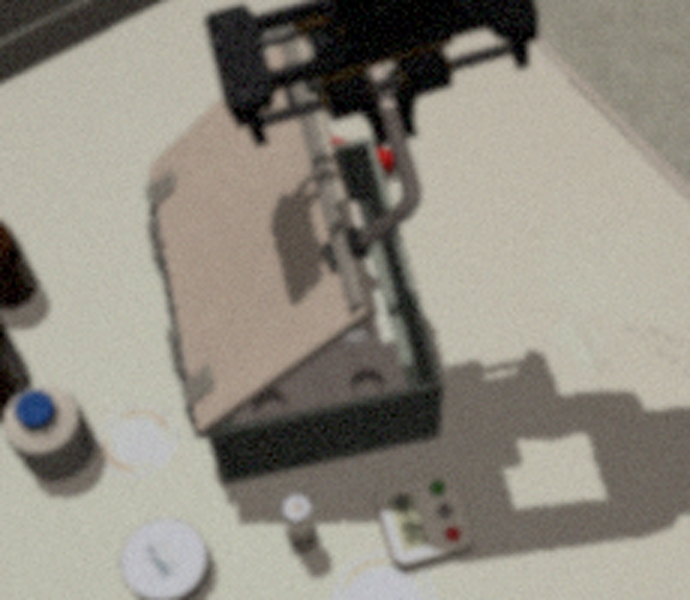

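The picture shows the lid open at about 44°, with the bar still held in the fingers near (400,110). Two estimates agree: 0.769 rad from the arm and 0.763 rad from the lid plane in the depth image. Handing in.

```bash
python3 - <<'E'
from rig import bot,workorder
s=bot.read_state(); print(s["time_s"],s["position"],s["qvel"].round(2),s["force"].round(1)); print(workorder.hand_in())
E
```

```text
12.725 [ 0.57820228 -0.13224405  0.27626437] [ 0.   -0.01 -0.09 -0.03  0.09  0.02] [-4.9 -6.7  2.7]
the job is handed in; nothing more can be done
None
```

I raised the lid by its pull bar to about 0.97 rad and held it there for more than 0.2 s. I then eased it back and handed it in at about 0.765 rad, roughly 5° under balance and still gripped. The job took 12.7 s of the 45 s allowed.

**Last checks:**
- **Lid angle:** the arm position gave 0.769 rad and the lid plane in the side camera's depth gave 0.763 rad, both inside 0.64–0.845. The 0.97 rad peak comes from the arm position alone, because the arm hid the lid from the top camera.
- **At rest:** joint speeds were about 0.1 deg/s or less.
- **Grip:** the fingers were closed on the bar at an opening of about 11 mm, with the grip force fixed at 30 N per finger. About 8 N of steady side force remained at the wrist, from small alignment errors.
- **Bystanders:** timer, vial and screwdriver look where they were in the pictures; I did not measure their positions again.

**What went wrong on the way:** my first approach, tilted 45°, drove the wrist close to a flip before anything was touched. I backed out and used a nearly vertical tool instead, letting the round bar turn in the pads.

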